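Find the free flap of the bakery ingredient station and push it open

ROBOT

A 6-joint arm with a two-finger parallel gripper is mounted at the origin on the work surface. World frame = base frame: x ahead of the robot, y to its left, z up, the work surface at z = 0. Lengths are in m, angles in rad, forces in N, time in s.
With the tool pointing down it reaches from about 0.325 to 0.75 m from the base axis. Payload 7.6 kg.
Tool frame: the origin (TCP) lies on the mounting face of the last link; the fingertips stand 173 mm ahead of it and the grasp point (between the pads) lies 155 mm ahead of it; z points along the fingers, y is the line along which they close (so a half turn about z gives the same grasp; the last joint's range is limited). The gripper opens to 85 mm and grips with 20 to 120 N. Pads are 22 mm wide; open, the fingers measure 114 mm over their backs; the gripper's body (76 mm by 85 mm) begins 54 mm behind the grasp point. The pads swing forward as they close: fully open they stand 13 mm farther back than shut.
Start: joints at [-1.353, 0.052, 1.401, -0, 1.689, -0.07], TCP at [0.149, -0.503, 0.405] pointing down, gripper open.
Joint ranges: [-2.9, 2.9], [-0.91, 2.17], [0.12, 2.37], [-1.06, 4.2], [0.26, 2.73], [-2.93, 2.93]. Speed limits (rad/s): [2.57, 2.57, 3.01, 3.14, 3.14, 3.14].

INTERFACE

Orientations are given as a rotation vector (axis times angle).
In Python, from bench import read_state, optics, sign_off, models gives the robot as it stands.
- The arm moves only by the tool send_rows, never from a script. Its argument "commands" is a list of rows, each a list of 4 numbers: the shift along the world's x, y, z in mm, then the turn about the world's z in degrees. A call has exactly 5 rows; each row is the pose to reach, as a shift and turn from the pose commanded when the call began; what a row does not reach only later rows make up. A row lasts 1/8 s, in which the tool goes at most 62.5 mm and 10.7 degrees, less where a joint would pass 70% of its speed; a pose out of reach is approached as far as the arm can. A call with a gripper value outside its range is refused whole. "claw" is the gripper command: -1 is shut, 1 is fully open, values between are in proportion, set as the call begins (left out, the last holds). The fingers move at their own pace and stop on an object; "newtons" is the grip in N (left out, the last holds). Time passes only in rows, so rows that repeat a pose let the fingers close, or fill a call up. It gives the time, the measured TCP pose, the force, the opening and the grip force at its end, in the units of the state.
- read_state(): the state, without advancing time (a new reading comes with each control period).
- optics.capture(name): name is "scene" or "side" or "wrist"; returns a dict with "color" (420x560x3 uint8, red, green, blue), "camera_matrix" (3x3 intrinsics, pixels), "R" (3x3) and "t" (3): a world point X has camera coordinates R X + t; the wrist camera has in their place "mount" (4x4, takes a point from camera to tool coordinates, whose origin is the TCP and whose axes are the flange's). Camera axes: x right, y down, z forward; pixel columns grow to the right and rows downward; lengths in m; the calibration is good to about 2 mm. A picture is of the moment at which its call begins: read the wrist's pose just before it. There is no depth.
- sign_off(): hands the job in; it is judged then, once.
Trained networks look in the newest picture that a camera, given by its name, has taken for a name from the list of things; names that differ only in an ending like _2 or _b are one class to them, and where a whole thing is asked for, a point or a joint stands for the part that bears it (a point fixed in the world has none). Each returns a list of dicts, best first, with "p" (0 to 1); they miss things now and then, are a little off and sometimes report something else, mostly with a low value. They report only what shows in the picture. A call takes as long as a camera call.
- models.boxes_of(camera, label): "centre" ([x, y, z] in m, in world coordinates, good to about 4 mm: the middle of the surface that is visible of it).
- models.regions_of(camera, label): "region" (420x560 bool, what is visible of it).
- models.pinpoint(camera, label): "centre" ([x, y, z] in m, in world coordinates, good to about 4 mm: a listed point, or the origin of a listed thing).
The state is a dict: "t": time; "joint_pos": joint angles; "dq": joint speeds; "joint_efforts": joint torques, N m; "ee_pos": TCP position; "orientation": TCP orientation; "ft_force": force on the tool from outside, world axes, zero at the start; "moment": the same for the moment, N m; "opening": finger opening in m; "grasp_force": force on a finger pad.
Only numpy, scipy, OpenCV 4.12 (cv2) and the standard library are available. Lean on these libraries where they do the work, as an engineer would, in place of code of your own. Each camera call takes 0.05 s, during which the arm holds its last target. There are 200 camera calls.

TASK

One of the four identical white flaps in the top of the steel ingredient station is not blocked underneath: press the flaps on their orange spots with the fingertips, without forcing the solid ones, to find the one that rocks, and push that one down until it is fully open. Leave it standing open and take the hand away; do not grasp, move or knock over anything around it.

Things in the scene. Friction and masses are not known exactly. Their poses are not given: they have to be found in the camera images.
- station: Fixed steel counter unit, 460 mm wide (y), 120 mm high, with four white flaps in a row flush with its flat top. Origin: underside; own x points away from the robot's side, y left, z up. Front face x = -95, back x = +110 mm. Three flaps are blocked by hidden stops: pressed, they give 1 to 2 mm, then are solid. One, unseen and varying, is free. Jar and shaker stand on the strip behind the flaps.
- flap1 (a joint): Tilt of flap 1, leftmost seen from the robot (station y = +162 mm): 0 rad closed and flush; grows as the side nearer the robot goes down; stop at 0.85 rad (fully open). A free flap tips under about 4 N on its spot and stays at the angle it is left at; a blocked one cannot pass about 0.03 rad. Flap: balanced plate 100 (x) x 92 (y) x 6 mm, pivoting 3 mm below its top on a line along y, 75 mm from its near edge.
- flap1_spot (a point): Centre of the orange spot (26 mm across) on top of flap 1, leftmost seen from the robot (station y = +162 mm); moves with the flap. Closed, it is 120 mm above the table, 45 mm from the pivot towards the robot, 30 mm from the flap's near edge. Under a free flap is a well 100 mm deep, 106 x 96 mm. Pressed straight down here, the flap is fully open with the fingertip 35 to 50 mm below the closed top.
- flap2 (a joint): Tilt of flap 2, second from the left (station y = +54 mm): 0 rad closed and flush; grows as the side nearer the robot goes down; stop at 0.85 rad (fully open). A free flap tips under about 4 N on its spot and stays at the angle it is left at; a blocked one cannot pass about 0.03 rad. Flap: balanced plate 100 (x) x 92 (y) x 6 mm, pivoting 3 mm below its top on a line along y, 75 mm from its near edge.
- flap2_spot (a point): Centre of the orange spot (26 mm across) on top of flap 2, second from the left (station y = +54 mm); moves with the flap. Closed, it is 120 mm above the table, 45 mm from the pivot towards the robot, 30 mm from the flap's near edge. Under a free flap is a well 100 mm deep, 106 x 96 mm. Pressed straight down here, the flap is fully open with the fingertip 35 to 50 mm below the closed top.
- flap3 (a joint): Tilt of flap 3, third from the left (station y = -54 mm): 0 rad closed and flush; grows as the side nearer the robot goes down; stop at 0.85 rad (fully open). A free flap tips under about 4 N on its spot and stays at the angle it is left at; a blocked one cannot pass about 0.03 rad. Flap: balanced plate 100 (x) x 92 (y) x 6 mm, pivoting 3 mm below its top on a line along y, 75 mm from its near edge.
- flap3_spot (a point): Centre of the orange spot (26 mm across) on top of flap 3, third from the left (station y = -54 mm); moves with the flap. Closed, it is 120 mm above the table, 45 mm from the pivot towards the robot, 30 mm from the flap's near edge. Under a free flap is a well 100 mm deep, 106 x 96 mm. Pressed straight down here, the flap is fully open with the fingertip 35 to 50 mm below the closed top.
- flap4 (a joint): Tilt of flap 4, rightmost (station y = -162 mm): 0 rad closed and flush; grows as the side nearer the robot goes down; stop at 0.85 rad (fully open). A free flap tips under about 4 N on its spot and stays at the angle it is left at; a blocked one cannot pass about 0.03 rad. Flap: balanced plate 100 (x) x 92 (y) x 6 mm, pivoting 3 mm below its top on a line along y, 75 mm from its near edge.
- flap4_spot (a point): Centre of the orange spot (26 mm across) on top of flap 4, rightmost (station y = -162 mm); moves with the flap. Closed, it is 120 mm above the table, 45 mm from the pivot towards the robot, 30 mm from the flap's near edge. Under a free flap is a well 100 mm deep, 106 x 96 mm. Pressed straight down here, the flap is fully open with the fingertip 35 to 50 mm below the closed top.
- jar: Loose jar with an orange cap, 46 mm across, 75 mm high, standing on the strip behind the flaps; origin under its centre. Leave alone.
- shaker: Loose aluminium shaker, 42 mm across, 64 mm high, on the strip behind the flaps; origin under its centre. Leave alone.
- tin1: Black loaf tin with a loaf in it, 220 x 100 mm, 80 mm high, on the table to the left; origin under its centre. Leave alone.
- tin2: Second loaf tin, like the first, beyond it. Leave alone.
- mug: White mug, 76 mm across, 90 mm high, on the table to the right; origin under its centre. Leave alone.
- spatula: Spatula with a wooden handle lying on the table to the right. Leave alone.

How it is judged:
By the outcome, as a careful person would: the job done as asked, in the order asked, and still so for the second after the job is handed in, with the robot touching nothing.
It also fails if it takes over 43 s, if anything falls off the work surface, if the arm or the gripper's body presses on something with over 40 N, if the wrist force passes 120 N, or if a joint passes its speed limit or range.

## Working session

There is one attempt and no reset: what is moved stays moved. The work goes in short steps, Python scripts to look and compute and a tool call to move; the robot and the scene stay as the last step left them, time stands still between calls to the robot, and variables do not carry over. Pictures are saved under pics/ and viewed, at most 10 in all, crops included, and the job is handed in when it is done.

Besides the shell and the picture viewer there is one more tool, called as a command line: name --pt "numbers of a row" for each row, then --argument value for the rest. send_rows: Moves the arm, as the interface text tells. Its arguments: {"type":"object","properties":{"commands":{"type":"array","items":{"type":"array","items":{"type":"number"}}},"claw":{"type":"number"},"newtons":{"type":"number"}},"required":["commands"]}

```bash
mkdir -p pics
python3 - <<'E'
from bench import *
import cv2,numpy as np
s=read_state();print(s)
for c in ["scene","side"]:
    r=optics.capture(c);cv2.imwrite(f"pics/{c}0.png",r["color"][:,:,::-1])
    for l in ["flap1_spot","flap2_spot","flap3_spot","flap4_spot","station","jar","shaker"]:
        print(c,l,[(np.round(d["centre"],4).tolist(),round(d["p"],2)) for d in models.pinpoint(c,l)[:4]])
E
```

```text
{'t': 0.0, 'joint_pos': array([-1.35327835e+00,  5.28373961e-02,  1.40171925e+00, -1.36639482e-06,
        1.68857823e+00, -7.02815620e-02]), 'dq': array([-3.24728377e-04,  3.16910446e-06, -1.45302507e-03, -3.55739693e-04,
       -1.14236242e-03, -5.05154991e-04]), 'joint_efforts': array([-2.77897146e-05, -3.81657672e+01, -3.60192525e+01, -1.08927995e-04,
        6.05558191e-03,  2.19457280e-05]), 'ee_pos': array([ 0.14904316, -0.50337289,  0.40387464]), 'orientation': array([-3.10760002e+00, -4.50295078e-01,  1.80217740e-04]), 'ft_force': array([0.15287066, 0.15783663, 0.52059961]), 'moment': array([-0.10067346, -0.01110437,  0.00731855]), 'grasp_force': 0.0, 'opening': 0.0854227253830329}
scene flap1_spot [([0.4847, 0.2217, 0.1192], 0.94)]
scene flap2_spot [([0.4787, 0.117, 0.1197], 0.83)]
scene flap3_spot [([0.4706, 0.0017, 0.1199], 0.74)]
scene flap4_spot [([0.4737, -0.1033, 0.1231], 0.64)]
scene station [([0.5128, 0.0601, -0.007], 0.72)]
scene jar [([0.5978, 0.1904, 0.1163], 0.63)]
scene shaker [([0.5927, -0.0186, 0.1216], 0.79)]
side flap1_spot [([0.4804, 0.2212, 0.1184], 0.81)]
side flap2_spot [([0.4788, 0.1124, 0.1171], 0.96)]
side flap3_spot [([0.475, 0.0098, 0.1204], 0.77)]
side flap4_spot [([0.4715, -0.0983, 0.1241], 0.94), ([0.5896, -0.0139, 0.1166], 0.26)]
side station [([0.5117, 0.0566, -0.0017], 0.69), ([0.4772, 0.1148, 0.12], 0.67)]
side jar [([0.5987, 0.1885, 0.1215], 0.74)]
side shaker [([0.5862, -0.0165, 0.1191], 0.58), ([0.474, 0.0072, 0.1169], 0.51)]
```

View pics/scene0.png

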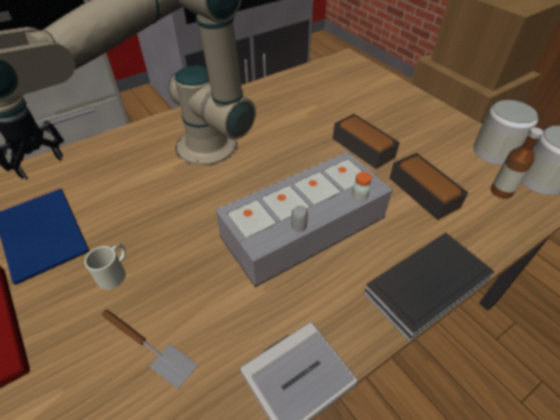

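The scene view shows the station in mid-picture. The spots are at about (248,213), (281,198), (313,183) and (342,170), flap 4 to flap 1, with the jar at (362,185) and the shaker at (299,218) behind them. Both cameras agree on the spot positions: station yaw is about -1.9°. I'll start with flap 4, fingers shut.

send_rows --pt "32 40 -5 -2" --pt "65 80 -10 -4" --pt "97 120 -15 -6" --pt "130 160 -20 -8" --pt "162 200 -25 -10" --claw -1 --newtons 20

```text
t: 1.42
ee_pos: [0.3118, -0.3019, 0.3798]
orientation: [3.136, 0.176, 0.001]
ft_force: [1.3, -0.4, -0.5]
opening: 0.0001
grasp_force: 0.0
```

send_rows --pt "35 45 -10 -2" --pt "70 90 -20 -4" --pt "105 135 -30 -6" --pt "140 180 -40 -8" --pt "160 201 -46 -8.4"

```text
t: 2.05
ee_pos: [0.4721, -0.1001, 0.3332]
orientation: [-3.141, 0.049, 0.0]
ft_force: [0.9, -0.4, 1.0]
opening: 0.0001
grasp_force: 0.0
```

Run:
```python
from bench import *
import cv2,numpy as np
r=optics.capture("side");cv2.imwrite("pics/side1.png",cv2.resize(r["color"][:,:,::-1],(784,588)))
K,R,t=r["camera_matrix"],r["R"],r["t"]
for p in [(.482,.222,.12),(.4785,.114,.12),(.475,.006,.12),(.471,-.102,.12),(.471,-.102,.16)]:
    c=K@(R@np.array(p)+t);print(np.round(c[:2]/c[2]*1.4))
for l in ["flap1_spot","flap2_spot","flap3_spot","flap4_spot"]:
    print(l,[(np.round(d["centre"],4).tolist(),round(d["p"],2)) for d in models.pinpoint("side",l)[:2]])
print(read_state()["ft_force"])
```

```text
[367. 370.]
[394. 331.]
[416. 299.]
[435. 272.]
[436. 254.]
flap1_spot [([0.4791, 0.2222, 0.1223], 0.98)]
flap2_spot [([0.4779, 0.1136, 0.119], 0.82)]
flap3_spot [([0.4739, 0.0111, 0.1203], 0.67)]
flap4_spot [([0.472, -0.1016, 0.1251], 0.77)]
[-0.06610946  0.16493767  0.34402462]
```

View pics/side1.png

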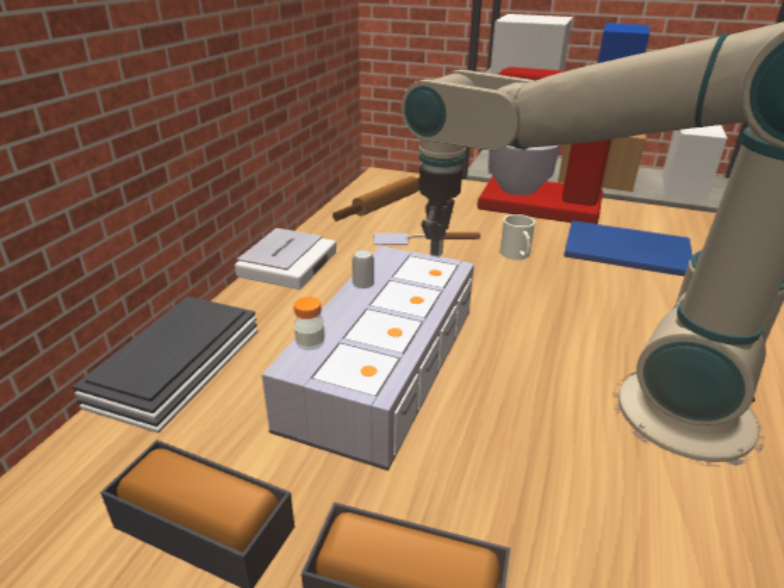

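The fingertip is at (436,254), directly above the flap 4 spot at (435,272). All four projected spots match the picture to within 1–2 px. Now lowering.

send_rows --pt "0 -1 -15 0" --pt "0 -1 -30 0" --pt "0 -1 -36 0" --pt "0 -1 -39 0" --pt "0 -1 -41 0"

```text
t: 2.92
ee_pos: [0.471, -0.1035, 0.293]
orientation: [3.141, -0.052, -0.0]
ft_force: [-2.6, 0.3, 4.4]
opening: -0.0
grasp_force: 2.0
```

send_rows --pt "0 0 -1 0" --pt "0 0 -2 0" --pt "0 0 -3 0" --pt "0 0 -3 0" --pt "0 0 -3 0"

```text
t: 3.55
ee_pos: [0.471, -0.1034, 0.2924]
orientation: [3.14, -0.052, 0.001]
ft_force: [-10.6, 2.1, 16.4]
opening: -0.0001
grasp_force: 8.5
```

Solid at 16 N, so flap 4 is blocked. Next is flap 3.

send_rows --pt "0 0 20 0" --pt "1 30 30 0" --pt "3 80 30 0" --pt "4 110 25 0" --pt "4 110 10 0"

```text
t: 4.18
ee_pos: [0.4753, 0.0081, 0.3003]
orientation: [-3.141, 0.047, -0.004]
ft_force: [-0.5, -0.7, -0.7]
opening: 0.0002
grasp_force: 0.0
```

send_rows --pt "0 0 -4 0" --pt "0 0 -7 0" --pt "0 0 -9 0" --pt "0 0 -11 0" --pt "0 0 -12 0"

```text
t: 4.8
ee_pos: [0.4749, 0.0059, 0.2922]
orientation: [3.141, -0.054, 0.001]
ft_force: [-21.6, 2.0, 34.1]
opening: -0.0003
grasp_force: 17.6
```

Flap 3 is solid too. I'll go gentler on flap 2.

send_rows --pt "0 0 20 0" --pt "1 30 30 0" --pt "3 80 30 0" --pt "3.5 108 25 0" --pt "3.5 108 12 0"

```text
t: 5.42
ee_pos: [0.4788, 0.1153, 0.3001]
orientation: [-3.141, 0.05, -0.003]
ft_force: [-0.5, -0.3, -1.1]
opening: -0.0002
grasp_force: 0.0
```

send_rows --pt "0 0 -3 0" --pt "0 0 -6 0" --pt "0 0 -8 0" --pt "0 0 -9 0" --pt "0 0 -9.5 0"

```text
t: 6.05
ee_pos: [0.4786, 0.1138, 0.2924]
orientation: [3.14, -0.054, 0.001]
ft_force: [-9.4, -5.0, 15.2]
opening: 0.0
grasp_force: 7.9
```

Flap 2 is blocked as well. On to flap 1.

send_rows --pt "0 0 20 0" --pt "1 30 30 0" --pt "3 80 30 0" --pt "3.5 108 25 0" --pt "3.5 108 9 0"

```text
t: 6.68
ee_pos: [0.4822, 0.2237, 0.2996]
orientation: [-3.14, 0.049, -0.003]
ft_force: [0.4, -0.1, -0.3]
opening: 0.0
grasp_force: 0.0
```

send_rows --pt "0 0 -3 0" --pt "0 0 -6 0" --pt "0 0 -8 0" --pt "0 0 -9 0" --pt "0 0 -9.5 0"

```text
t: 7.3
ee_pos: [0.4823, 0.2223, 0.2902]
orientation: [3.141, -0.053, 0.002]
ft_force: [-1.2, -3.2, 4.1]
opening: 0.0001
grasp_force: 2.1
```

Flap 1 yields at about 4 N, so it's the free one. Pushing it down.

send_rows --pt "0 0 -6 0" --pt "0 0 -12 0" --pt "0 0 -18 0" --pt "0 0 -24 0" --pt "0 0 -30 0"

```text
t: 7.92
ee_pos: [0.4821, 0.2228, 0.2596]
orientation: [-3.14, 0.052, -0.001]
ft_force: [-0.6, -0.3, 3.6]
opening: -0.0001
grasp_force: 1.8
```

send_rows --pt "0 0 -2 0" --pt "0 0 -4 0" --pt "0 0 -5 0" --pt "0 0 -6 0" --pt "0 0 -6 0"

```text
t: 8.55
ee_pos: [0.4821, 0.2226, 0.254]
orientation: [-3.141, 0.052, -0.0]
ft_force: [-2.3, -0.4, 5.2]
opening: -0.0002
grasp_force: 2.6
```

send_rows --pt "0 0 -1 0" --pt "0 0 -2 0" --pt "0 0 -3 0" --pt "0 0 -4 0" --pt "0 0 -4 0"

```text
t: 9.18
ee_pos: [0.4821, 0.2227, 0.2536]
orientation: [-3.141, 0.052, -0.002]
ft_force: [-14.6, -4.9, 27.5]
opening: 0.0
grasp_force: 14.3
```

It meets a hard stop 40 mm below the closed top (27 N), which is within the stated fully-open range. Withdrawing straight up.

send_rows --pt "0 0 10 0" --pt "0 0 30 0" --pt "0 0 60 0" --pt "0 0 100 0" --pt "0 0 140 0"

```text
t: 9.8
ee_pos: [0.482, 0.2225, 0.39]
orientation: [3.14, -0.053, -0.002]
ft_force: [0.7, 0.6, -0.7]
opening: 0.0004
grasp_force: 0.0
```

send_rows --pt "-20 0 20 0" --pt "-50 0 40 0" --pt "-70 0 50 0" --pt "-80 0 50 0" --pt "-80 0 50 0"

```text
t: 10.42
ee_pos: [0.4019, 0.2226, 0.4389]
orientation: [3.141, -0.052, -0.001]
ft_force: [1.0, -0.1, -0.5]
opening: 0.0002
grasp_force: 0.0
```

Run:
```python
from bench import *
import cv2,numpy as np
r=optics.capture("side")
a=cv2.resize(r["color"][230:350,180:360,::-1],(780,520),interpolation=cv2.INTER_CUBIC);cv2.imwrite("pics/side2.png",a)
K,R,t=r["camera_matrix"],r["R"],r["t"]
c0=np.array([.482,.222,.12]);ex=np.array([1,-.033,0]);ez=np.array([0,0,1.])
piv=c0+.045*ex-.003*ez
for th in [.75,.85]:
  f=lambda d,h:piv-d*(np.cos(th)*ex+np.sin(th)*ez)+h*(np.cos(th)*ez-np.sin(th)*ex)
  for n,d in [("spot",.045),("back",-.025)]:
    c=K@(R@f(d,.003)+t);print(th,n,f(d,.003).round(4),((c[:2]/c[2]-[180,230])*4.333).round())
for c in ["side","scene"]:
    if c=="scene":optics.capture(c)
    print([(np.round(d["centre"],4).tolist(),round(d["p"],2)) for d in models.pinpoint(c,"flap1_spot")])
```

```text
0.75 spot [0.492  0.2217 0.0885] [338. 192.]
0.75 back [0.5432 0.22   0.1362] [242.  91.]
0.85 spot [0.495  0.2216 0.0852] [333. 196.]
0.85 back [0.5412 0.22   0.1378] [245.  90.]
[([0.4945, 0.2211, 0.0816], 0.93)]
[([0.4981, 0.2232, 0.0865], 0.66)]
```

View pics/side2.png

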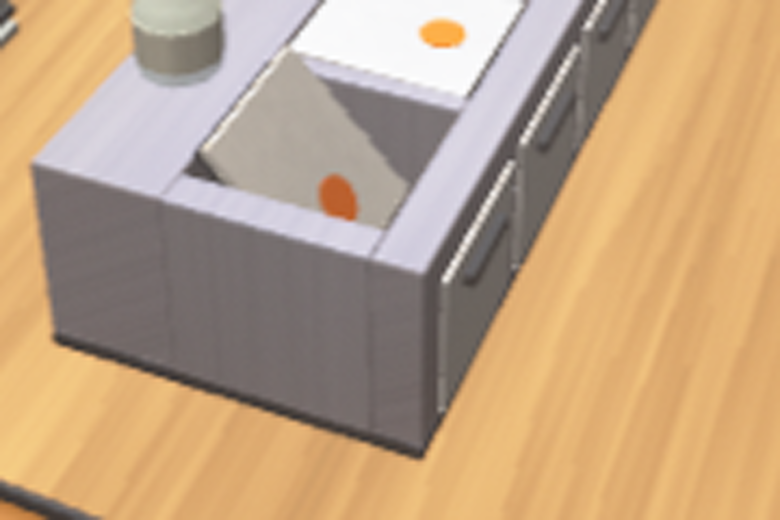

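Flap 1 is standing open. Its spot is at (338,197) in the crop, against a prediction of (333,196) for 0.85 rad, and the jar hasn't moved. The hand is clear.

```bash
python3 -c "
from bench import *
print(sign_off())"
```

```text
the job is handed in; nothing more can be done
None
```

Flap 1 (leftmost) was the free one: it is pushed fully open to its stop and left standing, the hand is clear and the job is handed in; flaps 4, 3 and 2 were solid, though my press on flap 3 reached 34 N, harder than I intended.

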